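Open the paddle-latched kitchen locker

ROBOT

A 7-joint arm with a two-finger parallel gripper is mounted at the origin on a cart in front of the work surface, level with it; the furniture and walls round the work are solid. World frame = base frame: x ahead of the robot, y to its left, z up, the work surface at z = 0. Lengths are in mm, angles in degrees, forces in N, time in s.
With the tool pointing down it reaches from about 425 to 825 mm from the base axis. Payload 3.6 kg.
Tool frame: the origin (TCP) lies at the centre of the arm's flange, where the gripper is bolted on; the fingertips stand 186 mm ahead of it and the grasp point (between the pads) lies 167 mm ahead of it; z points along the fingers, x is the direction in which the jaws open and shut, and the axes are right-handed (so a half turn about z gives the same grasp; the last joint's range is limited). The gripper opens to 93 mm and grips with 3 to 60 N. Pads are 15 mm wide; open, the fingers measure 128 mm over their backs; the gripper's body (75 mm by 188 mm) begins 65 mm behind the grasp point.
Start: joints at [-75.774, 35.231, -0.722, 81.555, 0.464, 63.22, -2.315], TCP at [176.356, 625.599, 404.74] pointing down, gripper open.
Joint ranges: [-178.69, 178.69], [-17.37, 117.87], [-77.05, 75.6], [15.02, 138.74], [-78.02, 258.01], [0.78, 113.62], [-162.83, 162.83]. Speed limits (degrees/s): [159.86, 159.86, 180, 180, 180, 180, 180].

INTERFACE

Orientations are given as a 3x3 rotation matrix whose columns are the frame's x, y, z axes.
In Python, from plant import env gives the robot as it stands.
- The arm moves only by the tool move_arm, never from a script. Its argument "series" is a list of rows, each a list of 5 numbers: the opening, from -1 (shut) to 1 (fully open), then the shift along the tool's x, y, z in cm, then the turn about the tool's z in degrees. A call has 1 to 5 rows; each row shifts and turns the pose as measured when the row begins, along the tool's axes as they then stand; what a row does not reach is not made up. A row lasts 1/12 s, in which the tool goes at most 41.7 mm and 7.16 degrees, less where a joint would pass 70% of its speed; a pose out of reach is approached as far as the arm can. A call with a gripper value outside its range is refused whole. The fingers move at their own pace and stop on an object; "squeeze" is the grip in N (left out, the last holds). Time passes only in rows, so rows that do not move let the fingers close. It gives the time, the measured TCP pose, the force and the opening at its end, in the units of the state.
- env.read_state(): the state, without advancing time (a new reading comes with each control period).
- env.read_camera(name): name is "scene" or "top"; returns the picture (384x512x3 uint8, blue, green, red); there is no depth.
- env.calibration(name): a dict with "vertical_fov" (degrees; the focal length in pixels is half the picture's height over the tangent of half this angle, whatever the lens; pixels are square), "cx", "cy" (the principal point, pixels), "k1" (the pictures are not rectified: a ray, as slopes to the right and down, at radius r is drawn at 1 + k1 r^2 times it, then the intrinsics apply), "world_to_cam" (4x4, takes a point from world to camera coordinates). Camera axes: x right, y down, z forward; pixel columns grow to the right and rows downward; lengths in mm; the calibration is good to about 2 mm. A picture is of the moment at which its call begins. calibration takes no time and is no camera call.
- env.job_done(): hands the job in, once; it reports no verdict.
Trained networks look in the newest picture that a camera, given by its name, has taken for a name from the list of things; names that differ only in an ending like _2 or _b are one class to them, and where a whole thing is asked for, a point or a joint stands for the part that bears it (a point fixed in the world has none). Each returns a list of dicts, best first, with "confidence" (0 to 1); they miss things now and then, are a little off and sometimes report something else, mostly with a low value. They report only what shows in the picture. A call takes as long as a camera call.
- env.find_in(camera, name): "box" ([left, top, right, bottom] in pixels, round what is visible of it).
- env.spot_point(camera, name): "point" ([column, row] in pixels: a listed point, or the origin of a listed thing).
The state is a dict: "t": time; "q": joint angles; "joint_vel": joint speeds; "joint_torque": joint torques, N m; "tcp_pos": TCP position; "ee_rot": TCP orientation; "ft_force": force on the tool from outside, world axes, zero at the start; "wrist_torque": the same for the moment, N m; "grip_width": opening from 0.0 (shut) to 1.0 (fully open).
Only numpy, scipy, OpenCV 4.12 (cv2) and the standard library are available. Lean on these libraries where they do the work, as an engineer would, in place of code of your own. Each camera call takes 0.05 s, during which the arm holds its last target.

TASK

Open the small grey locker on the worktop: lift the red-barred paddle on its white door just far enough to free the hidden pawl, feeling for it and never forcing the latch, neither by hauling the paddle on against its stop nor by tugging the door while it is still caught. With the paddle held up, swing the door wide open, about 65 to 75 degrees, then let go so that the paddle drops back and the door stays open; leave the other things on the worktop where they stand.

Things in the scene. Friction and masses are not known exactly. Their poses are not given: they have to be found in the camera images.
- locker: Grey steel box with a white door, 140 deep (x) x 190 wide (y) x 200 high mm, fixed to the worktop. Origin: centre of its underside; x points into it (away from the door), y to its left side as seen from the robot, z up. The door covers the front, x = -70 to -82 mm, and hinges on the left edge.
- door_hinge (a point): Point on the door's vertical hinge axis, at the height of the paddle's pin: 172 mm above the worktop, at x = -76, y = +95 mm in the locker's frame.
- door (a joint): Door angle, rad: 0 shut, grows as the free right-hand edge swings out towards the robot (clockwise from above) to at most 1.45. It has about 0.05 rad of play while latched. Its light friction hinge stays where it is left.
- bar (a point): Centre of the paddle's red cross bar: 44 mm long (along the locker's y when shut), 14 mm square, flat ends; 50 mm before the door's face at rest, 172 mm above the worktop 135 mm from the hinge axis measured along the door. Can be pinched on its two ends from above or tilted; unless the fingers turn along, its ends rub and add up to 10 N to the lift. Moves with paddle and door.
- paddle (a joint): Paddle angle, rad: 0 at rest, grows as the bar is lifted. It turns about a level pin parallel to the door, 42 mm behind the bar's centre, at the same height, and 14 mm in front of the plane of the door's hinge axis (8 mm before the door's face). A spring returns it: about 2.4 N at the bar at rest, rising 0.6 N per 0.1 rad.
- pawl: Hook hidden behind the door, fixed to the paddle (origin on its pin). Lifting the bar lowers it from behind a lip whose height differs each time and cannot be seen: it is free from a paddle angle of 0.12 to 0.5 rad on; a hard stop follows about 0.1 rad later, felt as a steep rise in force. Hold it between the two for the door's first 0.35 rad. Over 20 N on lip or stop is forcing the latch.
- mug_1: White mug, 78x116x101 mm, upright; origin at the centre of its underside. Bystander.
- cup_2: White patterned teacup, 90x114x60 mm; origin at the centre of its underside. Bystander.
- salt_shaker: Grey and clear salt shaker, 44x44x90 mm, upright; origin at the centre of its underside. Bystander.
- tin_beans: Low food tin, 76 mm wide, 58 mm high; origin at the centre of its underside. Bystander.
- teaspoon: Metal teaspoon, 139x30x10 mm, lying flat; origin at the centre of its underside. Bystander.

How it is judged (in metres and radians):
On the way, in this order (a step that is already met when the one before it is completed fails the run):
1. the paddle is lifted (over 0.08 rad) while the door is still shut (under 0.12 rad) (value of joint paddle above 0.08 rad and value of joint door below 0.12 rad), for 0.1 s.
2. the door is swung open past 1.0 rad (value of joint door above 1 rad), for 0.1 s.
At the end, for the whole second after the job is handed in: The door stands open by more than 1.0 rad (57 degrees), at rest; the paddle has been let go and is back at rest (under 0.08 rad); the mug, teacup, salt shaker, low tin and teaspoon are within 30 mm of where they stood (value of joint door above 1 rad and value of joint paddle below 0.08 rad and velocity of joint door between -0.05 and 0.05 rad/s and distance of each of mug_1, cup_2, salt_shaker, tin_beans, teaspoon from where it was at the start of the episode below 0.03 m); the robot touches nothing.
It fails at once if the latch is forced: more than 20 N between the pawl and the locker's lip or stop (contact force between pawl and locker above 20 N).
It fails at once if a bystander (mug, teacup, salt shaker, low tin, teaspoon) is shoved more than 30 mm (distance of any of mug_1, cup_2, salt_shaker, tin_beans, teaspoon from where it was at the start of the episode above 0.03 m).
It also fails if it takes over 69 s, if anything falls off the work surface, if the arm or the gripper's body presses on something with over 40 N, if the wrist force passes 120 N, or if a joint passes its speed limit or range.

## Working session

There is one attempt and no reset: what is moved stays moved. The work goes in short steps, Python scripts to look and compute and a tool call to move; the robot and the scene stay as the last step left them, time stands still between calls to the robot, and variables do not carry over. Pictures are saved under pics/ and viewed, and the job is handed in when it is done.

Besides the shell and the picture viewer there is one more tool, called after "Emit:" as name([rows], argument=value, ...), one row to a line, values as JSON. move_arm: Moves the arm, as the interface text tells. Its arguments: {"type":"object","properties":{"series":{"type":"array"},"squeeze":{"type":"number"}},"required":["series"]}

```bash
ls; mkdir -p pics; python3 - <<'E'
from plant import env
import cv2
s=env.read_state(); print(s)
for c in("scene","top"):
    im=env.read_camera(c); cv2.imwrite(f"pics/{c}0.png",im)
    k=env.calibration(c); print(k)
    for n in("locker","door_hinge","bar"):
        print(c,n,env.spot_point(c,n)[:2],env.find_in(c,n)[:1])
E
```

```text
pics
{'t': 0.0, 'q': array([-75.7731801 ,  35.28814943,  -0.72116879,  81.64266037,
         0.46435442,  63.21771374,  -2.31375203]), 'joint_vel': array([ 0.02006054,  0.01634495, -0.00182857, -0.06012046, -0.08812261,
       -0.07397173,  0.03741985]), 'joint_torque': array([-3.60709610e-04, -4.58937550e+01,  2.09500166e-01, -1.65742368e+01,
       -6.09574746e-02,  2.07220693e-02,  2.44740713e-04]), 'tcp_pos': array([176.29321377, 625.29768534, 403.58538033]), 'ee_rot': array([[ 2.71298600e-01,  9.62495022e-01, -6.34262517e-04],
       [ 9.62491876e-01, -2.71299335e-01, -2.46144139e-03],
       [-2.54120009e-03,  5.73130833e-05, -9.99996770e-01]]), 'ft_force': array([-0.04452739,  0.50849074, -0.08253855]), 'wrist_torque': array([0.01059437, 0.02990163, 0.00344826]), 'grip_width': 1.0005406861791184}
{'vertical_fov': 44.390835509407324, 'cx': 249.6461889618846, 'cy': 189.54876197408308, 'k1': -0.03554889781915603, 'world_to_cam': array([[ 8.09908400e-01, -5.86527816e-01, -5.78829569e-03,
        -4.29764058e+02],
       [-4.51626078e-01, -6.17271425e-01, -6.44212599e-01,
         
[... 731 characters left out ...]
 array([[ 2.81017034e-01, -9.59671549e-01,  7.74244531e-03,
        -1.73526155e+02],
       [-8.59254466e-01, -2.55189147e-01, -4.43351172e-01,
         5.08836084e+02],
       [ 4.27447294e-01,  1.17936501e-01, -8.96314561e-01,
         1.39302490e+03],
       [ 0.00000000e+00,  0.00000000e+00,  0.00000000e+00,
         1.00000000e+00]])}
top locker [{'point': [234.0, 175.7], 'confidence': 0.85}] [{'box': [193.1, 120.8, 265.0, 201.5], 'confidence': 0.98}]
top door_hinge [{'point': [197.4, 163.1], 'confidence': 0.78}] [{'box': [196.5, 159.8, 254.6, 204.4], 'confidence': 0.74}]
top bar [{'point': [230.3, 187.9], 'confidence': 0.67}] [{'box': [224.8, 173.9, 238.1, 193.6], 'confidence': 0.45}]
```

View images.

```bash
cat > h.py <<'E'
import numpy as np, cv2
from plant import env
def K(c):
    k=env.calibration(c); f=192/np.tan(np.radians(k["vertical_fov"]/2)); return k,f
def ray(c,p):
    k,f=K(c); d=np.array([(p[0]-k["cx"])/f,(p[1]-k["cy"])/f]); u=d.copy()
    for _ in range(20): u=d/(1+k["k1"]*(u@u))
    T=k["world_to_cam"]; R=T[:3,:3]; o=-R.T@T[:3,3]; r=R.T@np.array([*u,1]); return o,r/np.linalg.norm(r)
def onz(c,p,z):
    o,r=ray(c,p); return o+r*(z-o[2])/r[2]
def tri(p1,p2):
    A=np.zeros((3,3));b=np.zeros(3)
    rs=[ray("scene",p1),ray("top",p2)]
    for o,r in rs:
        M=np.eye(3)-np.outer(r,r);A+=M;b+=M@o
    x=np.linalg.solve(A,b); return x,[np.linalg.norm((np.eye(3)-np.outer(r,r))@(x-o)) for o,r in rs]
def proj(c,X):
    k,f=K(c); X=np.atleast_2d(X);T=k["world_to_cam"]; q=X@T[:3,:3].T+T[:3,3]; u=q[:,:2]/q[:,2:]
    u=u*(1+k["k1"]*(u**2).sum(1,keepdims=True)); return u*f+[k["cx"],k["cy"]]
E
python3 - <<'E'
from h import *
print("bar",tri([236.2,166.5],[230.3,187.9]), onz("scene",[236.2,166.5],172),onz("top",[230.3,187.9],172))
print("hinge",tri([227.6,133],[197.4,163.1]), onz("scene",[227.6,133],172),onz("top",[197.4,163.1],172))
print("lock",tri([263.6,176.5],[234,175.7]), onz("scene",[263.6,176.5],0),onz("top",[234,175.7],0))
for c in("scene","top"):
    im=cv2.imread(f"pics/{c}0.png"); cv2.imwrite(f"pics/{c}0c.png",cv2.resize(im[80:280,130:397],None,fx=3,fy=3,interpolation=cv2.INTER_CUBIC))
E
```

```text
bar (array([510.74102245,  37.38048231, 157.83638174]), [np.float64(3.1838844904370247), np.float64(3.1838844904370918)]) [499.9647095   25.47411259 172.        ] [507.55399913  34.88664838 172.        ]
hinge (array([561.64323585, 162.33246491, 173.2226678 ]), [np.float64(0.24763075871865764), np.float64(0.24763075871858475)]) [562.05477655 163.3657608  172.        ] [562.55133297 162.68541951 172.        ]
lock (array([641.47842677,  69.04914137,  -5.98333085]), [np.float64(0.9308940373533418), np.float64(0.9308940373534068)]) [637.13000178  64.63196937   0.        ] [639.48251861  67.96558144   0.        ]
```

View pics/scene0.png

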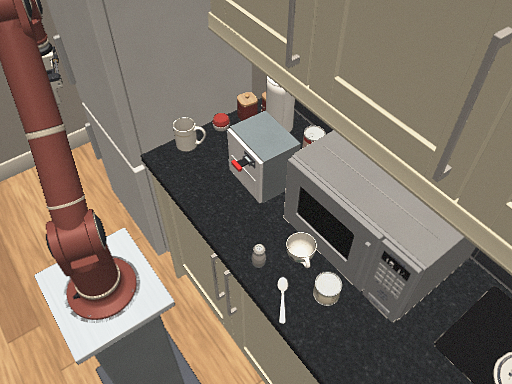

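View pics/top0.png

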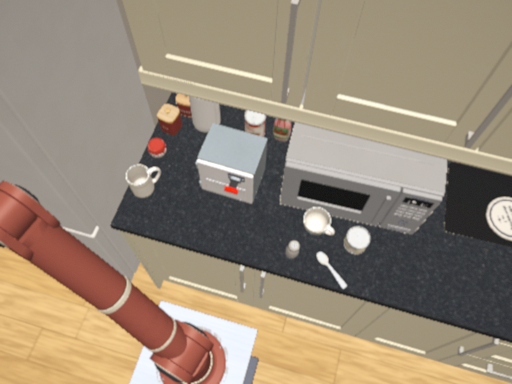

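View pics/scene0c.png

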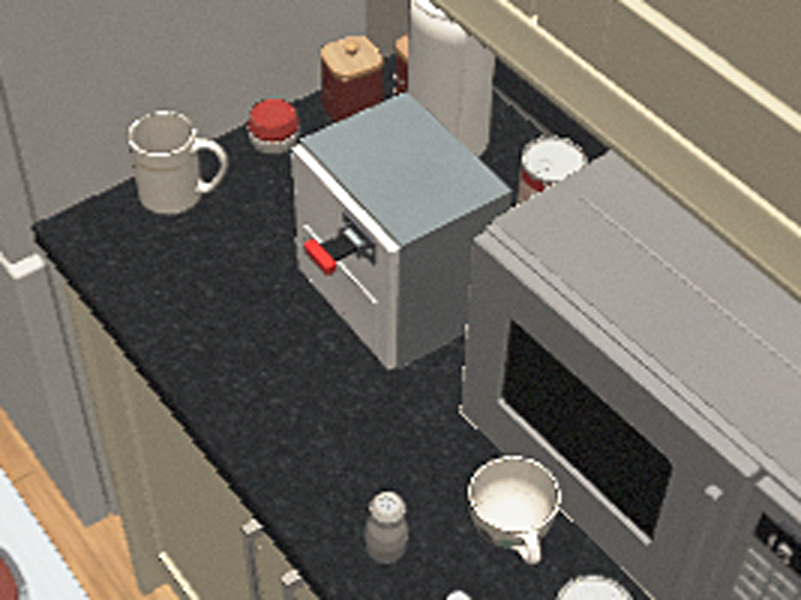

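View pics/top0c.png

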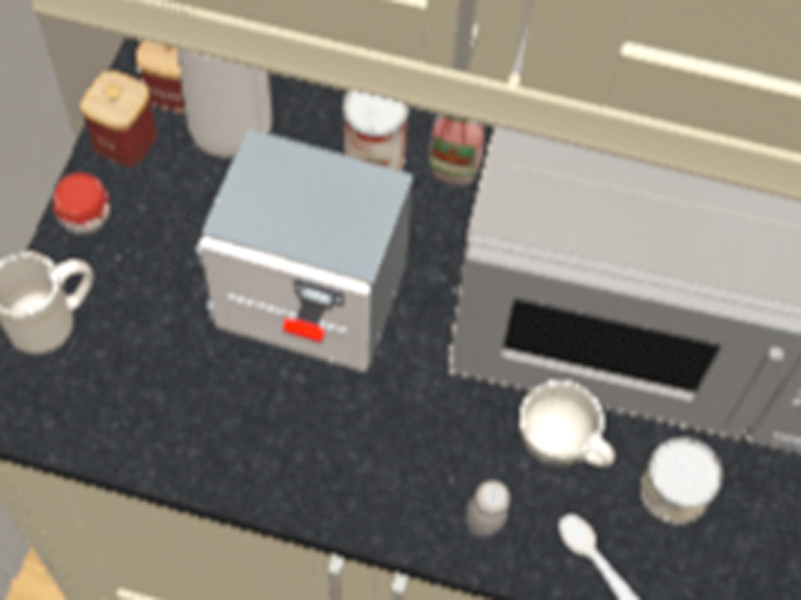

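```bash
cat > fit.py <<'E'
from h import *
from scipy.optimize import least_squares
def red(c,im,roi):
    m=((im[:,:,2].astype(int)-im[:,:,1]>90)&(im[:,:,2]>130)).astype(np.uint8)
    mm=np.zeros_like(m); x0,y0,x1,y1=roi; mm[y0:y1,x0:x1]=m[y0:y1,x0:x1]
    n,l,st,ce=cv2.connectedComponentsWithStats(mm); i=1+np.argmax(st[1:,4]); return ce[i],st[i]
E
python3 - <<'E'
from fit import *
S=cv2.imread("pics/scene0.png");T=cv2.imread("pics/top0.png")
rs,s1=red("scene",S,(220,130,270,200)); rt,s2=red("top",T,(200,165,260,205)); print(rs,s1,rt,s2)
print("bar",tri(rs,rt),onz("scene",rs,172),onz("top",rt,172))
cr=lambda a:np.array(a)/3.0+[130,80]
sc={'bl':(405,95),'br':(509,190)}; tp={'bl':(251,133),'br':(412,178)}
for k in sc: print(k,tri(cr(sc[k]),cr(tp[k])))
def pts(p):
    x,y,a=p; R=np.array([[np.cos(a),-np.sin(a)],[np.sin(a),np.cos(a)]])
    L=np.array([[-76-56,95-135,172],[70,95,200],[70,-95,200],[-76,95,172],[0,0,0],[-82,-95,0]],float)
    L[:,:2]=L[:,:2]@R.T+[x,y]; return L
def res(p):
    L=pts(p)
    a=np.array([rs,cr(sc['bl']),cr(sc['br']),[227.6,133],[263.6,176.5],cr([390,366])])
    b=np.array([rt,cr(tp['bl']),cr(tp['br']),[197.4,163.1],[234,175.7],cr([366,363])])
    w=np.array([2,1,1,.6,.4,1])[:,None]
    return np.concatenate([(proj("scene",L)-a)*w,(proj("top",L)-b)*w]).ravel()
r=least_squares(res,[640,68,0.2],loss='soft_l1'); print(r.x,np.degrees(r.x[2])); print(res(r.x).reshape(-1,2).round(1)); print(pts(r.x).round(1))
for n in("mug_1","cup_2","salt_shaker","tin_beans","teaspoon"):
    for c in("scene","top"):
        q=env.spot_point(c,n)[:1]; print(n,c,[onz(c,v["point"],0).round() for v in q])
E
```

```text
[236.26 164.46] [231 160  11  11  50] [230.7027027  189.25675676] [224 186  14   8  74]
bar (array([504.27306453,  32.30891477, 171.77745378]), [np.float64(0.7095366860397315), np.float64(0.7095366860397332)]) [504.95389863  32.31897507 172.        ] [503.38611752  32.26284433 172.        ]
bl (array([704.86631214, 153.08988126, 196.03561172]), [np.float64(0.66559790277787), np.float64(0.6655979027780209)])
br (array([697.75464645, -32.1510358 , 199.69487446]), [np.float64(1.47507138957731), np.float64(1.4750713895772347)])
[ 6.36981372e+02  6.64149828e+01 -4.05531527e-02] -2.323524494240978
[[-0.6  0.6]
 [ 0.3 -2.3]
 [ 0.8 -0.6]
 [ 0.3 -0.3]
 [-0.1 -0.1]
 [-0.8  2.4]
 [ 0.3  0. ]
 [-1.  -2.7]
 [ 0.4 -1.9]
 [-0.2 -0.4]
 [ 0.1  0.3]
 [ 0.1  2.9]]
[[503.5  31.8 172. ]
 [710.8 158.5 200. ]
 [703.1 -31.3 200. ]
 [564.9 164.4 172. ]
 [637.   66.4   0. ]
 [551.2 -25.2   0. ]]
mug_1 scene [array([513., 344.,   0.])]
mug_1 top [array([511., 346.,   0.])]
cup_2 scene [array([ 521., -268.,    0.])]
cup_2 top [array([ 541., -272.,    0.])]
salt_shaker scene [array([ 419., -198.,    0.])]
salt_shaker top [array([ 419., -189.,    0.])]
tin_beans scene [array([ 517., -395.,    0.])]
tin_beans top [array([ 507., -393.,    0.])]
teaspoon scene [array([ 397., -347.,    0.])]
teaspoon top [array([ 395., -341.,    0.])]
```

Emit:
move_arm([
  [1,-1.5,1.5,0,0],
  [1,-2.8,2.8,0,0],
  [1,-2.8,2.8,0,0],
  [1,-2.8,2.8,0,0],
  [1,-2.8,2.8,0,0],
])

```text
t: 1.62
tcp_pos: [259.1, 472.2, 402.1]
ee_rot: [[0.252, 0.968, -0.006], [0.968, -0.252, 0.008], [0.007, -0.008, -1.0]]
ft_force: [0.3, -0.4, 1.3]
grip_width: 1.002
```

```bash
cat > go.py <<'E'
import sys,numpy as np
from plant import env
def delta(g,head=None):
    s=env.read_state(); R=s["ee_rot"]; d=R.T@(np.array(g)-s["tcp_pos"])/10
    h=np.degrees(np.arctan2(R[1,0],R[0,0]))
    print("t",round(s["t"],2),"pos",s["tcp_pos"].round(1),"head",h.round(2),"F",s["ft_force"].round(1),"w",round(s["grip_width"],3),"| d_tool cm",d.round(2),"turn",None if head is None else round(h-head,1),"tilt",R[:,2].round(4))
    return s
if __name__=="__main__":
    a=[float(v) for v in sys.argv[1:]]; delta(a[:3],a[3] if len(a)>3 else None)
E
python3 go.py 504 32 400 87.7
```

```text
t 1.62 pos [259.1 472.2 402.1] head 75.39 F [ 0.3 -0.4  1.3] w 1.002 | d_tool cm [-36.42  34.8   -0.3 ] turn -12.3 tilt [-0.006   0.0083 -0.9999]
```

Emit:
move_arm([
  [1,-2.9,2.7,0,0],
  [1,-2.9,2.7,0,0],
  [1,-2.9,2.7,0,0],
  [1,-2.9,2.7,0,0],
  [1,-2.9,2.7,0,0],
])

```text
t: 2.03
tcp_pos: [356.3, 289.3, 401.4]
ee_rot: [[0.25, 0.968, -0.003], [0.968, -0.25, 0.012], [0.011, -0.005, -1.0]]
ft_force: [1.3, 0.4, -0.1]
grip_width: 1.002
```

```bash
python3 go.py 504 32 400 87.7
```

```text
t 2.03 pos [356.3 289.3 401.4] head 75.52 F [ 1.3  0.4 -0.1] w 1.002 | d_tool cm [-21.22  20.73  -0.2 ] turn -12.2 tilt [-0.0025  0.0118 -0.9999]
```

Emit:
move_arm([
  [1,-2.8,2.8,0,0],
  [1,-2.8,2.8,0,0],
  [1,-2.8,2.8,0,0],
  [1,-2.8,2.8,0,0],
  [1,-2.8,2.8,0,0],
])

```text
t: 2.45
tcp_pos: [459.9, 109.4, 401.4]
ee_rot: [[0.249, 0.969, 0.003], [0.968, -0.249, 0.015], [0.015, -0.001, -1.0]]
ft_force: [0.6, 0.3, -0.1]
grip_width: 0.998
```

```bash
python3 go.py 504 32 400 87.7
```

```text
t 2.45 pos [459.9 109.4 401.4] head 75.6 F [ 0.6  0.3 -0.1] w 0.998 | d_tool cm [-6.4   6.2   0.04] turn -12.1 tilt [ 0.0027  0.0148 -0.9999]
```

```bash
sed -i 's|d=R.T@(np.array(g)-s\["tcp_pos"\])/10|gp=s["tcp_pos"]+167*R[:,2]; d=R.T@(np.array(g)-gp)/10|; s|"pos",s\["tcp_pos"\].round(1)|"grasp",gp.round(1)|' go.py; python3 go.py 504 32 215 87.7
```

```text
t 2.45 grasp [460.3 111.9 234.4] head 75.6 F [ 0.6  0.3 -0.1] w 0.998 | d_tool cm [-6.68  6.22  1.84] turn -12.1 tilt [ 0.0027  0.0148 -0.9999]
```

Emit:
move_arm([
  [1,-2.0,2.0,0,-4],
  [1,-2.0,2.0,0,-4],
  [1,-1,1,0,-4],
  [1,0,0,0,0],
  [1,0,0,0,0],
])

```text
t: 2.87
tcp_pos: [504.1, 36.3, 401.9]
ee_rot: [[0.054, 0.998, 0.009], [0.998, -0.054, 0.01], [0.01, 0.009, -1.0]]
ft_force: [-0.4, 0.4, 0.8]
grip_width: 0.998
```

```bash
python3 go.py 504 32 215 87.7
```

```text
t 2.87 grasp [505.6  37.9 234.9] head 86.9 F [-0.4  0.4  0.8] w 0.998 | d_tool cm [-0.61 -0.15  1.98] turn -0.8 tilt [ 0.0091  0.0096 -0.9999]
```

Emit:
move_arm([
  [1,-0.6,-0.15,1.0,-0.8],
  [1,0,0,1.5,0],
  [1,0,0,1.0,0],
  [1,0,0,0,0],
])

```text
t: 3.2
tcp_pos: [500.6, 35.9, 366.9]
ee_rot: [[0.039, 0.999, 0.011], [0.999, -0.039, 0.013], [0.014, 0.01, -1.0]]
ft_force: [0.0, 0.3, -0.4]
grip_width: 1.005
```

```bash
python3 go.py 504 32 172 87.7; python3 - <<'E'
from fit import *
for c in("scene","top"):
    im=env.read_camera(c); 
    cv2.imwrite(f"pics/{c}1c.png",cv2.resize(im[80:280,130:397],None,fx=3,fy=3,interpolation=cv2.INTER_CUBIC))
E
```

```text
t 3.2 grasp [502.4  38.1 200. ] head 87.75 F [ 0.   0.3 -0.4] w 1.005 | d_tool cm [-0.64  0.15  2.79] turn 0.0 tilt [ 0.0106  0.0132 -0.9999]
```

View pics/scene1c.png

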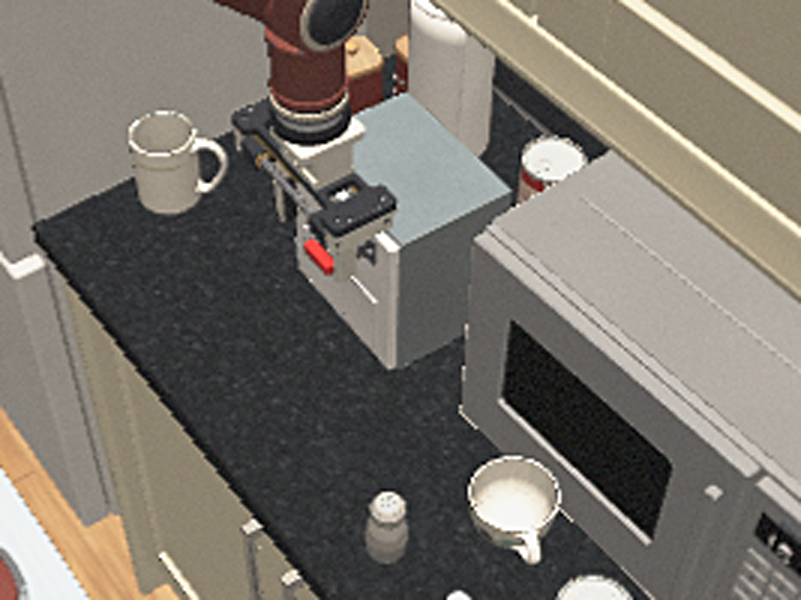

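View pics/top1c.png

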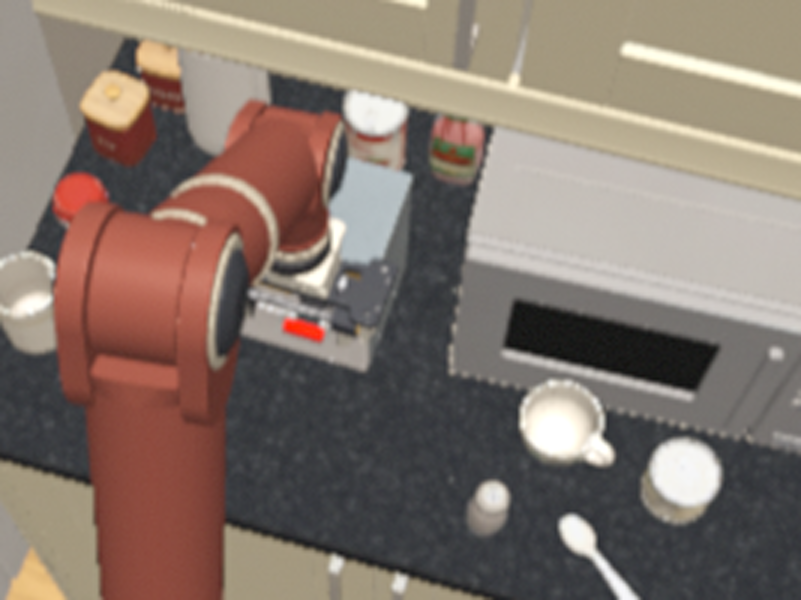

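Emit:
move_arm([
  [1,-0.5,0.15,0.9,0],
  [1,-0.2,0,1.0,0],
  [1,0,0,0.6,0],
  [1,0,0,0.2,0],
  [1,0,0,0,0],
])

```text
t: 3.72
tcp_pos: [503.4, 31.3, 342.2]
ee_rot: [[0.035, 0.999, 0.02], [0.999, -0.036, 0.015], [0.016, 0.019, -1.0]]
ft_force: [-0.3, -0.8, -0.6]
grip_width: 1.002
```

```bash
python3 go.py 504 32 172 87.7
```

```text
t 3.72 grasp [506.7  33.8 175.2] head 87.98 F [-0.3 -0.8 -0.6] w 1.002 | d_tool cm [-0.2  -0.27  0.31] turn 0.3 tilt [ 0.0196  0.015  -0.9997]
```

Emit:
move_arm([
  [1,-0.2,-0.25,0.3,0],
  [1,0,0,0.0,0],
  [-1,0,0,0,0],
  [-1,0,0,0,0],
  [-1,0,0,0,0],
], squeeze=10)

```text
t: 4.13
tcp_pos: [501.0, 29.4, 339.8]
ee_rot: [[0.035, 0.999, 0.022], [0.999, -0.036, 0.015], [0.016, 0.021, -1.0]]
ft_force: [1.1, 0.6, -0.5]
grip_width: 0.835
```

```bash
python3 go.py 504 32 172 87.7
```

```text
t 4.13 grasp [504.6  31.9 172.8] head 87.97 F [ 1.1  0.6 -0.5] w 0.835 | d_tool cm [ 0.   -0.06  0.08] turn 0.3 tilt [ 0.0216  0.0153 -0.9996]
```

Emit:
move_arm([
  [-1,0,0,0,0],
  [-1,0,0,0,0],
  [-1,0,0,0,0],
  [-1,0,0,0,0],
  [-1,0,0,0,0],
])

```text
t: 4.55
tcp_pos: [501.2, 29.4, 340.4]
ee_rot: [[0.035, 0.999, 0.023], [0.999, -0.036, 0.015], [0.016, 0.022, -1.0]]
ft_force: [-0.2, -2.3, -0.2]
grip_width: 0.478
```

Emit:
move_arm([
  [-1,0,0,0,0],
  [-1,0,0,0,0],
  [-1,0,0,0,0],
])

```text
t: 4.8
tcp_pos: [501.2, 29.3, 340.4]
ee_rot: [[0.035, 0.999, 0.023], [0.999, -0.035, 0.015], [0.016, 0.022, -1.0]]
ft_force: [-0.1, -0.2, -0.0]
grip_width: 0.472
```

```bash
python3 go.py 504 32 172 87.7
```

```text
t 4.8 grasp [505.   31.8 173.4] head 88.01 F [-0.1 -0.2 -0. ] w 0.472 | d_tool cm [ 0.02 -0.1   0.14] turn 0.3 tilt [ 0.0229  0.015  -0.9996]
```

Emit:
move_arm([
  [-1,0,0,-0.15,0],
  [-1,0,0,-0.15,0],
])

```text
t: 4.97
tcp_pos: [500.8, 29.5, 342.4]
ee_rot: [[0.035, 0.999, 0.021], [0.999, -0.036, 0.015], [0.016, 0.021, -1.0]]
ft_force: [0.5, 1.4, -5.0]
grip_width: 0.469
```

Emit:
move_arm([
  [-1,0,0,-0.1,0],
  [-1,0,0,-0.1,0],
])

```text
t: 5.13
tcp_pos: [500.6, 29.6, 343.6]
ee_rot: [[0.036, 0.999, 0.02], [0.999, -0.036, 0.016], [0.016, 0.019, -1.0]]
ft_force: [0.7, -0.2, -5.6]
grip_width: 0.469
```

Emit:
move_arm([
  [-1,0,0,-0.1,0],
  [-1,0,0,0,0],
])

```text
t: 5.3
tcp_pos: [500.6, 29.7, 344.3]
ee_rot: [[0.036, 0.999, 0.019], [0.999, -0.036, 0.016], [0.016, 0.018, -1.0]]
ft_force: [1.5, 0.7, -3.5]
grip_width: 0.471
```

Emit:
move_arm([
  [-1,0,0,-0.1,0],
  [-1,0,0,0,0],
])

```text
t: 5.47
tcp_pos: [500.5, 29.7, 345.2]
ee_rot: [[0.036, 0.999, 0.019], [0.999, -0.036, 0.016], [0.016, 0.018, -1.0]]
ft_force: [1.7, 0.4, -5.8]
grip_width: 0.471
```

Emit:
move_arm([
  [-1,0,0,-0.1,0],
  [-1,0,0,0,0],
])

```text
t: 5.63
tcp_pos: [500.4, 29.8, 346.1]
ee_rot: [[0.036, 0.999, 0.018], [0.999, -0.036, 0.016], [0.017, 0.018, -1.0]]
ft_force: [1.0, -0.1, -5.4]
grip_width: 0.476
```

```bash
python3 go.py 504 32 172 87.7; python3 - <<'E'
from fit import *
im=env.read_camera("scene"); print(red("scene",im,(220,130,270,200)))
cv2.imwrite(f"pics/s2c.png",cv2.resize(im[110:210,200:300],None,fx=6,fy=6,interpolation=cv2.INTER_CUBIC))
E
```

```text
t 5.63 grasp [503.5  32.4 179.2] head 87.93 F [ 1.  -0.1 -5.4] w 0.476 | d_tool cm [-0.05  0.04  0.72] turn 0.2 tilt [ 0.0183  0.0159 -0.9997]
(array([234.5483871 , 164.16129032]), array([231, 160,   7,  10,  31], dtype=int32))
```

View pics/s2c.png

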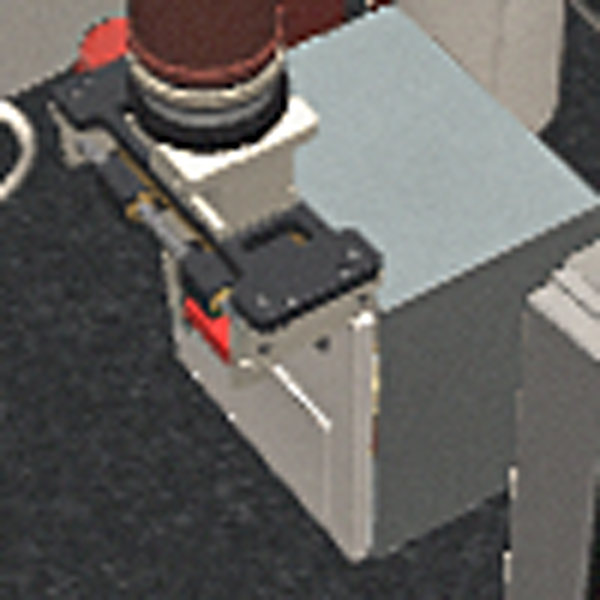

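Emit:
move_arm([
  [-1,0,-0.2,0,0],
  [-1,0,0,0,0],
])

```text
t: 5.85
tcp_pos: [498.8, 30.1, 346.3]
ee_rot: [[0.037, 0.999, 0.021], [0.999, -0.038, 0.017], [0.018, 0.02, -1.0]]
ft_force: [1.4, -0.3, -4.6]
grip_width: 0.475
```

Emit:
move_arm([
  [-1,0,-0.2,0,0],
  [-1,0,0,0,0],
])

```text
t: 6.02
tcp_pos: [497.3, 30.4, 346.5]
ee_rot: [[0.039, 0.999, 0.023], [0.999, -0.039, 0.018], [0.019, 0.023, -1.0]]
ft_force: [1.3, 0.5, -5.7]
grip_width: 0.468
```

Emit:
move_arm([
  [-1,0,-0.1,0,0],
  [-1,0,0,0,0],
])

```text
t: 6.18
tcp_pos: [496.5, 30.6, 346.7]
ee_rot: [[0.039, 0.999, 0.025], [0.999, -0.04, 0.018], [0.019, 0.024, -1.0]]
ft_force: [1.8, 0.5, -5.6]
grip_width: 0.472
```

```bash
python3 go.py 504 32 172 87.7
```

```text
t 6.18 grasp [500.7  33.6 179.8] head 87.75 F [ 1.8  0.5 -5.6] w 0.472 | d_tool cm [-0.16  0.32  0.78] turn 0.1 tilt [ 0.0248  0.0181 -0.9995]
```

Emit:
move_arm([
  [-1,0,-0.15,0,0],
  [-1,0,-0.05,0,0],
])

```text
t: 6.35
tcp_pos: [495.1, 30.9, 346.9]
ee_rot: [[0.04, 0.999, 0.027], [0.999, -0.04, 0.019], [0.02, 0.027, -0.999]]
ft_force: [2.7, 0.4, -5.6]
grip_width: 0.473
```

Emit:
move_arm([
  [-1,0,-0.15,0,0],
  [-1,0,-0.05,0,0],
])

```text
t: 6.52
tcp_pos: [493.6, 31.2, 347.2]
ee_rot: [[0.04, 0.999, 0.03], [0.999, -0.04, 0.019], [0.021, 0.03, -0.999]]
ft_force: [4.1, 1.7, -6.1]
grip_width: 0.477
```

```bash
python3 go.py 504 32 172 87.7
```

```text
t 6.52 grasp [498.7  34.4 180.3] head 87.72 F [ 4.1  1.7 -6.1] w 0.477 | d_tool cm [-0.24  0.51  0.84] turn 0.0 tilt [ 0.0304  0.0194 -0.9993]
```

Emit:
move_arm([
  [-1,0,0,-0.1,0],
  [-1,0,0,0,0],
])

```text
t: 6.68
tcp_pos: [493.6, 31.3, 348.3]
ee_rot: [[0.038, 0.999, 0.031], [0.999, -0.039, 0.019], [0.02, 0.03, -0.999]]
ft_force: [2.4, 0.7, -5.7]
grip_width: 0.473
```

Emit:
move_arm([
  [-1,0,0,-0.1,0],
  [-1,0,0,0,0],
])

```text
t: 6.85
tcp_pos: [493.6, 31.4, 349.4]
ee_rot: [[0.037, 0.999, 0.031], [0.999, -0.038, 0.019], [0.02, 0.03, -0.999]]
ft_force: [3.5, 1.7, -5.1]
grip_width: 0.473
```

```bash
python3 go.py 504 32 172 87.7
```

```text
t 6.85 grasp [498.8  34.5 182.5] head 87.87 F [ 3.5  1.7 -5.1] w 0.473 | d_tool cm [-0.26  0.5   1.06] turn 0.2 tilt [ 0.0309  0.019  -0.9993]
```

Emit:
move_arm([
  [-1,0,-0.1,0,0],
  [-1,0,-0.05,0,0],
])

```text
t: 7.02
tcp_pos: [492.9, 31.4, 349.6]
ee_rot: [[0.037, 0.999, 0.034], [0.999, -0.037, 0.019], [0.02, 0.034, -0.999]]
ft_force: [3.9, 0.9, -5.9]
grip_width: 0.475
```

Emit:
move_arm([
  [-1,0,-0.05,-0.1,0],
  [-1,0,0,0,0],
])

```text
t: 7.18
tcp_pos: [492.3, 31.6, 350.7]
ee_rot: [[0.037, 0.999, 0.034], [0.999, -0.037, 0.019], [0.021, 0.034, -0.999]]
ft_force: [3.2, 2.4, -4.3]
grip_width: 0.474
```

```bash
python3 go.py 504 32 172 87.7;python3 - <<'E'
from fit import *
for c in("scene","top"):
    im=env.read_camera(c); print(red(c,im,(220,130,270,205)))
    cv2.imwrite(f"pics/{c}3c.png",cv2.resize(im[110:210,190:290],None,fx=6,fy=6,interpolation=cv2.INTER_CUBIC))
E
```

```text
t 7.18 grasp [498.1  34.8 183.8] head 87.9 F [ 3.2  2.4 -4.3] w 0.474 | d_tool cm [-0.29  0.56  1.19] turn 0.2 tilt [ 0.0343  0.0193 -0.9992]
(array([232.96428571, 164.07142857]), array([229, 160,   7,  10,  28], dtype=int32))
(array([227.55102041, 189.91836735]), array([222, 187,  13,   7,  49], dtype=int32))
```

View pics/scene3c.png

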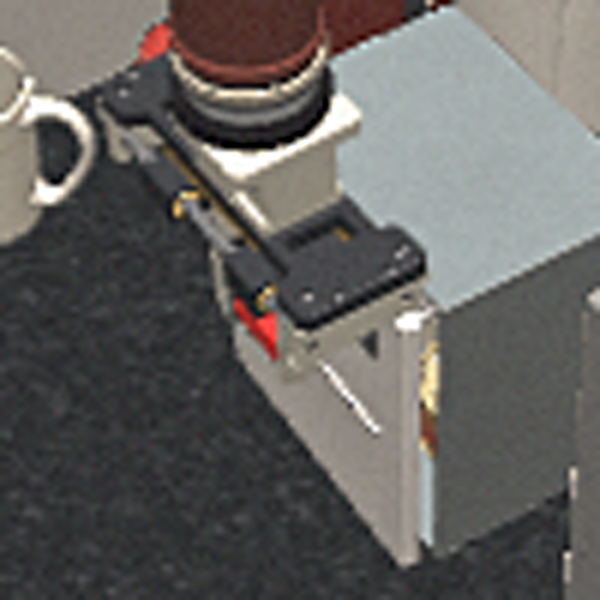

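View pics/top3c.png

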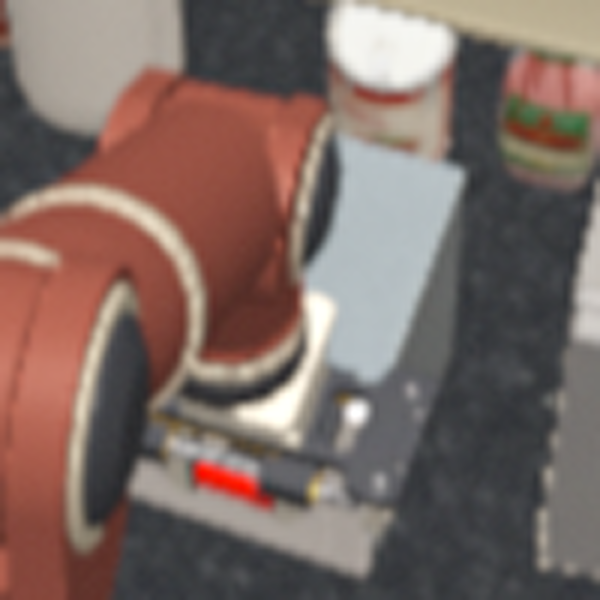

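Emit:
move_arm([
  [-1,0,0,-0.1,0],
  [-1,0,-0.1,0,0],
  [-1,0,0,0,0],
])

```text
t: 7.53
tcp_pos: [490.9, 32.1, 351.5]
ee_rot: [[0.037, 0.999, 0.034], [0.999, -0.038, 0.02], [0.022, 0.033, -0.999]]
ft_force: [2.3, 1.6, -5.6]
grip_width: 0.476
```

```bash
python3 go.py 504 32 172 87.7
```

```text
t 7.53 grasp [496.6  35.5 184.6] head 87.87 F [ 2.3  1.6 -5.6] w 0.476 | d_tool cm [-0.35  0.72  1.28] turn 0.2 tilt [ 0.0336  0.0204 -0.9992]
```

Emit:
move_arm([
  [-1,0,-0.1,0,0],
  [-1,0,0,0,0],
])

```text
t: 7.7
tcp_pos: [490.1, 32.3, 351.5]
ee_rot: [[0.038, 0.999, 0.035], [0.999, -0.039, 0.021], [0.022, 0.034, -0.999]]
ft_force: [2.5, 2.9, -5.6]
grip_width: 0.476
```

```bash
python3 go.py 504 32 172 87.7
```

```text
t 7.7 grasp [495.9  35.9 184.6] head 87.82 F [ 2.5  2.9 -5.6] w 0.476 | d_tool cm [-0.38  0.78  1.28] turn 0.1 tilt [ 0.0346  0.021  -0.9992]
```

Emit:
move_arm([
  [-1,0.1,-0.1,0,1.0],
  [-1,0.05,-0.1,0,1.0],
  [-1,0,0,0,0],
])

```text
t: 7.95
tcp_pos: [487.0, 34.4, 351.3]
ee_rot: [[0.073, 0.997, 0.031], [0.997, -0.074, 0.021], [0.023, 0.029, -0.999]]
ft_force: [3.1, 1.2, -5.4]
grip_width: 0.475
```

```bash
python3 go.py 504 32 172 87.7
```

```text
t 7.95 grasp [492.2  37.9 184.4] head 85.81 F [ 3.1  1.2 -5.4] w 0.475 | d_tool cm [-0.53  1.18  1.27] turn -1.9 tilt [ 0.0311  0.0207 -0.9993]
```

```bash
cat > sw.py <<'E'
import sys,numpy as np
from plant import env
H=np.array([565,164.]); R0=145.6; Z=184.5; a0=np.degrees(np.arctan2(-135,-54.5))-2.3
def st():
    s=env.read_state(); R=s["ee_rot"]; g=s["tcp_pos"]+167*R[:,2]; v=g[:2]-H
    th=(a0-np.degrees(np.arctan2(v[1],v[0]))+180)%360-180; hd=np.degrees(np.arctan2(R[1,0],R[0,0]))
    return s,R,g,th,hd
s,R,g,th,hd=st(); v=g[:2]-H
u=v/np.linalg.norm(v); t=np.array([u[1],-u[0]])
print("t",round(s["t"],2),"g",g.round(1),"theta",round(th,2),"headθ",round(87.7-hd,2),"rad",np.linalg.norm(v).round(1),"Ftan",(s["ft_force"][:2]@t).round(1),"Frad",(s["ft_force"][:2]@u).round(1),"F",s["ft_force"].round(1),"w",round(s["grip_width"],3),"tilt",R[:2,2].round(3),"r",np.hypot(*s["tcp_pos"][:2]).round())
dth=float(sys.argv[1]); n=5
# rows in frame of turned tool
pos=g.copy(); h=hd
for i in range(n):
    tt=np.radians(a0-(th+dth*(i+1))); tgt=np.array([*(H+R0*np.array([np.cos(tt),np.sin(tt)])),Z])
    c=np.radians(h); X=np.array([np.cos(c),np.sin(c),0]);Y=np.array([np.sin(c),-np.cos(c),0])
    d=(tgt-pos)/10; hn=87.7-(th+dth*(i+1))
    print([round(X@d,2),round(Y@d,2),round(-d[2],2),round(h-hn,1)]); pos=tgt;h=hn
E
python3 sw.py 2
```

```text
t 7.95 g [492.2  37.9 184.4] theta 5.7 headθ 1.89 rad 145.6 Ftan -2.1 Frad -2.6 F [ 3.1  1.2 -5.4] w 0.475 tilt [0.031 0.021] r 488.0
[np.float64(0.23), np.float64(-0.45), np.float64(-0.01), np.float64(5.8)]
[np.float64(0.2), np.float64(-0.47), np.float64(-0.0), np.float64(2.0)]
[np.float64(0.2), np.float64(-0.47), np.float64(-0.0), np.float64(2.0)]
[np.float64(0.2), np.float64(-0.47), np.float64(-0.0), np.float64(2.0)]
[np.float64(0.2), np.float64(-0.47), np.float64(-0.0), np.float64(2.0)]
```

Emit:
move_arm([
  [-1,0.2,-0.4,0,2.5],
  [-1,0.2,-0.45,0,2.5],
  [-1,0.2,-0.45,0,2.5],
])

```text
t: 8.2
tcp_pos: [473.9, 42.9, 351.4]
ee_rot: [[0.202, 0.979, 0.029], [0.979, -0.203, 0.021], [0.026, 0.024, -0.999]]
ft_force: [1.7, 2.0, -4.1]
grip_width: 0.475
```

```bash
python3 sw.py 2.5
```

```text
t 8.2 g [478.7  46.4 184.5] theta 11.97 headθ 9.38 rad 145.9 Ftan -0.2 Frad -2.6 F [ 1.7  2.  -4.1] w 0.475 tilt [0.029 0.021] r 476.0
[np.float64(0.3), np.float64(-0.56), np.float64(0.0), np.float64(5.1)]
[np.float64(0.25), np.float64(-0.58), np.float64(-0.0), np.float64(2.5)]
[np.float64(0.25), np.float64(-0.58), np.float64(-0.0), np.float64(2.5)]
[np.float64(0.25), np.float64(-0.58), np.float64(-0.0), np.float64(2.5)]
[np.float64(0.25), np.float64(-0.58), np.float64(-0.0), np.float64(2.5)]
```

Emit:
move_arm([
  [-1,0.3,-0.55,0,4],
  [-1,0.25,-0.6,0,3],
  [-1,0.25,-0.6,0,2.5],
  [-1,0.25,-0.6,0,2.5],
])

```text
t: 8.53
tcp_pos: [452.6, 61.5, 352.0]
ee_rot: [[0.404, 0.914, 0.027], [0.914, -0.405, 0.02], [0.029, 0.016, -0.999]]
ft_force: [4.1, 1.3, -5.1]
grip_width: 0.476
```

```bash
python3 sw.py 2.5
```

```text
t 8.53 g [457.   64.9 185. ] theta 23.17 headθ 21.56 rad 146.6 Ftan -1.8 Frad -3.9 F [ 4.1  1.3 -5.1] w 0.476 tilt [0.027 0.02 ] r 457.0
[np.float64(0.36), np.float64(-0.54), np.float64(0.05), np.float64(4.1)]
[np.float64(0.25), np.float64(-0.58), np.float64(-0.0), np.float64(2.5)]
[np.float64(0.25), np.float64(-0.58), np.float64(-0.0), np.float64(2.5)]
[np.float64(0.25), np.float64(-0.58), np.float64(-0.0), np.float64(2.5)]
[np.float64(0.25), np.float64(-0.58), np.float64(-0.0), np.float64(2.5)]
```

Emit:
move_arm([
  [-1,0.35,-0.55,0.05,3.5],
  [-1,0.25,-0.6,0,3],
  [-1,0.25,-0.6,0,2.5],
  [-1,0.25,-0.6,0,2.5],
  [-1,0.25,-0.6,0,2.5],
])

```text
t: 8.95
tcp_pos: [432.1, 89.3, 352.6]
ee_rot: [[0.617, 0.787, 0.027], [0.786, -0.617, 0.018], [0.031, 0.01, -0.999]]
ft_force: [3.5, 1.5, -6.0]
grip_width: 0.475
```

```bash
python3 sw.py 2.5
```

```text
t 8.95 g [436.6  92.4 185.7] theta 36.55 headθ 35.81 rad 147.0 Ftan -0.4 Frad -3.8 F [ 3.5  1.5 -6. ] w 0.475 tilt [0.027 0.018] r 441.0
[np.float64(0.39), np.float64(-0.53), np.float64(0.12), np.float64(3.2)]
[np.float64(0.25), np.float64(-0.58), np.float64(-0.0), np.float64(2.5)]
[np.float64(0.25), np.float64(-0.58), np.float64(-0.0), np.float64(2.5)]
[np.float64(0.25), np.float64(-0.58), np.float64(-0.0), np.float64(2.5)]
[np.float64(0.25), np.float64(-0.58), np.float64(-0.0), np.float64(2.5)]
```

Emit:
move_arm([
  [-1,0.4,-0.55,0.1,3],
  [-1,0.25,-0.6,0,2.5],
  [-1,0.25,-0.6,0,2.5],
  [-1,0.25,-0.6,0,2.5],
  [-1,0.25,-0.6,0,2.5],
])

```text
t: 9.37
tcp_pos: [419.2, 119.9, 353.0]
ee_rot: [[0.781, 0.624, 0.027], [0.624, -0.781, 0.014], [0.03, 0.006, -1.0]]
ft_force: [3.0, 1.1, -6.7]
grip_width: 0.476
```

```bash
python3 sw.py 2.5
```

```text
t 9.37 g [423.8 122.3 186.1] theta 49.26 headθ 49.07 rad 147.3 Ftan 0.2 Frad -3.2 F [ 3.   1.1 -6.7] w 0.476 tilt [0.027 0.014] r 436.0
[np.float64(0.41), np.float64(-0.52), np.float64(0.16), np.float64(2.7)]
[np.float64(0.25), np.float64(-0.58), np.float64(-0.0), np.float64(2.5)]
[np.float64(0.25), np.float64(-0.58), np.float64(-0.0), np.float64(2.5)]
[np.float64(0.25), np.float64(-0.58), np.float64(-0.0), np.float64(2.5)]
[np.float64(0.25), np.float64(-0.58), np.float64(-0.0), np.float64(2.5)]
```

Emit:
move_arm([
  [-1,0.4,-0.55,0.15,2.5],
  [-1,0.25,-0.6,0,2.5],
  [-1,0.25,-0.6,0,2.5],
  [-1,0.25,-0.6,0,2.5],
  [-1,0.25,-0.6,0,2.5],
])

```text
t: 9.78
tcp_pos: [413.5, 151.4, 353.0]
ee_rot: [[0.899, 0.436, 0.026], [0.436, -0.9, 0.008], [0.027, 0.004, -1.0]]
ft_force: [3.5, 0.4, -5.3]
grip_width: 0.474
```

```bash
python3 sw.py 2.5
```

```text
t 9.78 g [417.9 152.7 186. ] theta 61.34 headθ 61.83 rad 147.5 Ftan 0.2 Frad -3.5 F [ 3.5  0.4 -5.3] w 0.474 tilt [0.026 0.008] r 440.0
[np.float64(0.42), np.float64(-0.52), np.float64(0.15), np.float64(2.0)]
[np.float64(0.25), np.float64(-0.58), np.float64(-0.0), np.float64(2.5)]
[np.float64(0.25), np.float64(-0.58), np.float64(-0.0), np.float64(2.5)]
[np.float64(0.25), np.float64(-0.58), np.float64(-0.0), np.float64(2.5)]
[np.float64(0.25), np.float64(-0.58), np.float64(-0.0), np.float64(2.5)]
```

Emit:
move_arm([
  [-1,0.4,-0.55,0.15,2],
  [-1,0.25,-0.6,0,2.5],
  [-1,0.25,-0.6,0,2.5],
  [-1,0.1,-0.3,0,1],
  [-1,0,0,0,0],
])

```text
t: 10.2
tcp_pos: [413.6, 173.6, 352.3]
ee_rot: [[0.952, 0.306, 0.024], [0.306, -0.952, 0.002], [0.023, 0.005, -1.0]]
ft_force: [2.9, 0.6, -5.5]
grip_width: 0.478
```

```bash
python3 sw.py 2.5;python3 - <<'E'
from fit import *
for c in("scene","top"):
    im=env.read_camera(c)
    cv2.imwrite(f"pics/{c}4c.png",cv2.resize(im[80:280,100:367],None,fx=3,fy=3,interpolation=cv2.INTER_CUBIC))
E
```

```text
t 10.2 g [417.6 173.9 185.4] theta 69.56 headθ 69.89 rad 147.7 Ftan 0.8 Frad -2.8 F [ 2.9  0.6 -5.5] w 0.478 tilt [0.024 0.002] r 449.0
[np.float64(0.45), np.float64(-0.51), np.float64(0.09), np.float64(2.2)]
[np.float64(0.25), np.float64(-0.58), np.float64(-0.0), np.float64(2.5)]
[np.float64(0.25), np.float64(-0.58), np.float64(-0.0), np.float64(2.5)]
[np.float64(0.25), np.float64(-0.58), np.float64(-0.0), np.float64(2.5)]
[np.float64(0.25), np.float64(-0.58), np.float64(-0.0), np.float64(2.5)]
```

View pics/scene4c.png

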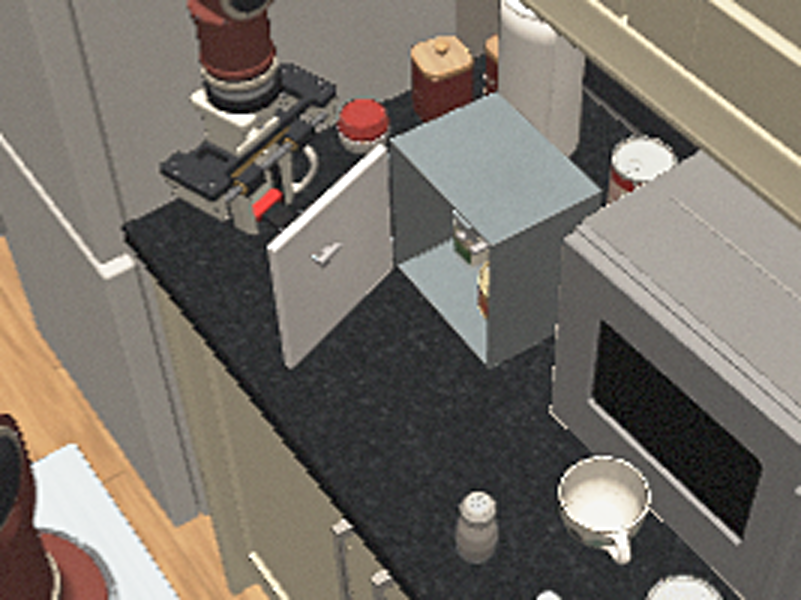

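View pics/top4c.png

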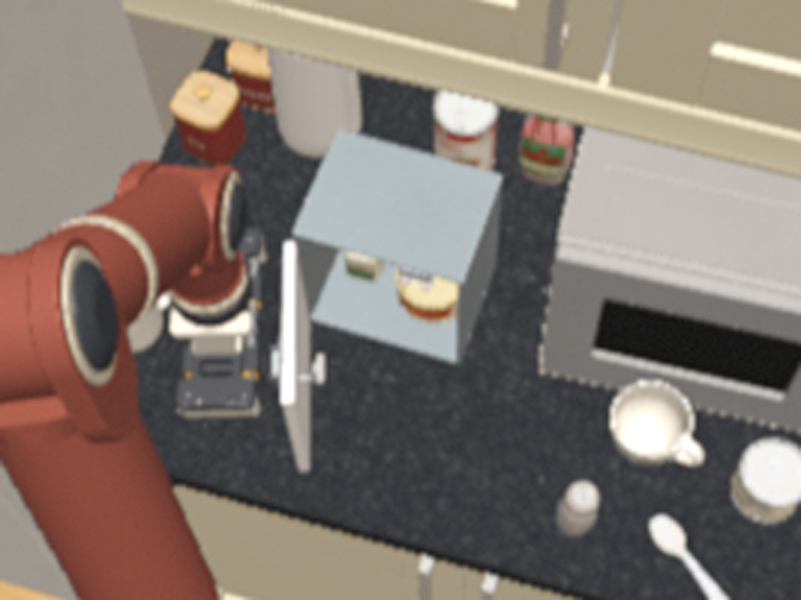

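Emit:
move_arm([
  [-1,0,0,0.4,0],
  [-1,0,0,0.4,0],
  [0.5,0,0,0,0],
  [0.7,0,0,0,0],
  [1,0,0,0,0],
])

```text
t: 10.72
tcp_pos: [412.7, 171.1, 344.3]
ee_rot: [[0.952, 0.305, 0.019], [0.305, -0.952, 0.002], [0.018, 0.004, -1.0]]
ft_force: [0.0, -0.3, -0.3]
grip_width: 0.639
```

Emit:
move_arm([
  [1,0,0,0,0],
  [1,0,0,0,0],
  [1,0,0,0,0],
  [1,0,0,0,0],
  [1,0,0,-0.3,0],
])

```text
t: 11.13
tcp_pos: [412.3, 170.1, 347.6]
ee_rot: [[0.953, 0.304, 0.017], [0.304, -0.953, 0.001], [0.017, 0.004, -1.0]]
ft_force: [-0.2, -0.1, -0.1]
grip_width: 0.982
```

```bash
python3 sw.py 2.5
```

```text
t 11.13 g [415.1 170.3 180.6] theta 68.12 headθ 70.03 rad 150.0 Ftan -0.1 Frad 0.2 F [-0.2 -0.1 -0.1] w 0.982 tilt [0.017 0.001] r 446.0
[np.float64(0.64), np.float64(-0.44), np.float64(-0.39), np.float64(0.6)]
[np.float64(0.25), np.float64(-0.58), np.float64(-0.0), np.float64(2.5)]
[np.float64(0.25), np.float64(-0.58), np.float64(-0.0), np.float64(2.5)]
[np.float64(0.25), np.float64(-0.58), np.float64(-0.0), np.float64(2.5)]
[np.float64(0.25), np.float64(-0.58), np.float64(-0.0), np.float64(2.5)]
```

Rise straight up, clear of everything.

Emit:
move_arm([
  [1,0,0,-1,0],
  [1,0,0,-2,0],
  [1,0,0,-2,0],
  [1,0,0,-2.5,0],
  [1,0,0,-2.5,0],
])

```text
t: 11.55
tcp_pos: [409.1, 169.8, 447.8]
ee_rot: [[0.953, 0.303, 0.005], [0.303, -0.953, -0.006], [0.003, 0.007, -1.0]]
ft_force: [0.3, 0.1, 0.5]
grip_width: 0.999
```

Emit:
move_arm([
  [1,0,0,-1,0],
  [1,0,0,0,0],
  [1,0,0,0,0],
  [1,0,0,0,0],
  [1,0,0,0,0],
])

```text
t: 11.97
tcp_pos: [409.4, 169.4, 462.7]
ee_rot: [[0.953, 0.303, 0.014], [0.303, -0.953, -0.0], [0.013, 0.005, -1.0]]
ft_force: [-1.2, -0.1, -0.7]
grip_width: 0.996
```

```bash
python3 sw.py 2.5|head -1;python3 - <<'E'
from fit import *
I={}
for c in("scene","top"):
    im=I[c]=env.read_camera(c)
    cv2.imwrite(f"pics/{c}5c.png",cv2.resize(im[80:280,100:367],None,fx=3,fy=3,interpolation=cv2.INTER_CUBIC))
    for n in("bar","mug_1","cup_2","salt_shaker","tin_beans","teaspoon"):
        q=env.spot_point(c,n)[:1]; print(n,c,[onz(c,v["point"],172 if n=="bar" else 0).round() for v in q])
E
```

```text
t 11.97 g [411.7 169.4 295.7] theta 67.72 headθ 70.06 rad 153.4 Ftan -0.2 Frad 1.1 F [-1.2 -0.1 -0.7] w 0.996 tilt [ 0.014 -0.   ] r 443.0
bar scene [array([420., 169., 172.])]
mug_1 scene [array([507., 338.,   0.])]
cup_2 scene [array([ 526., -265.,    0.])]
salt_shaker scene [array([ 414., -201.,    0.])]
tin_beans scene [array([ 516., -403.,    0.])]
teaspoon scene [array([ 396., -341.,    0.])]
bar top [array([418., 176., 172.])]
mug_1 top []
cup_2 top [array([ 532., -274.,    0.])]
salt_shaker top [array([504., 187.,   0.])]
tin_beans top [array([ 510., -394.,    0.])]
teaspoon top [array([ 393., -338.,    0.])]
```

View pics/scene5c.png

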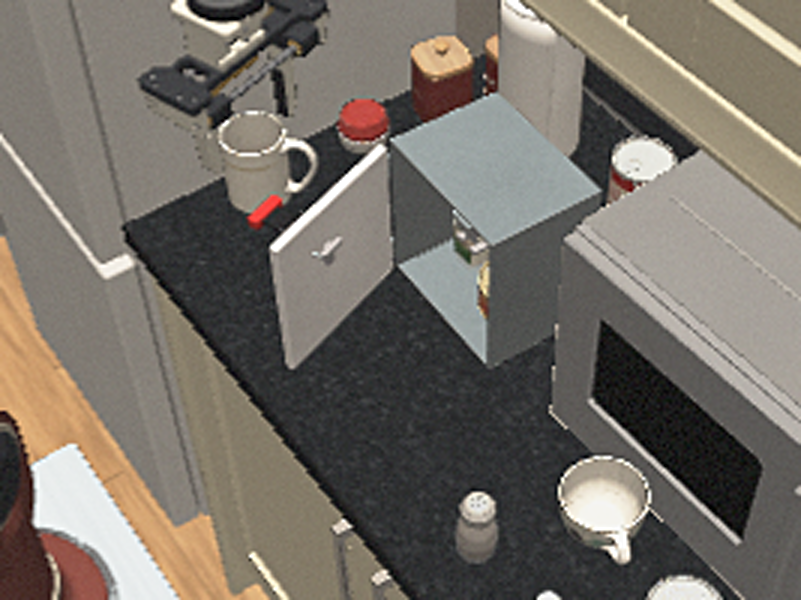

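View pics/top5c.png

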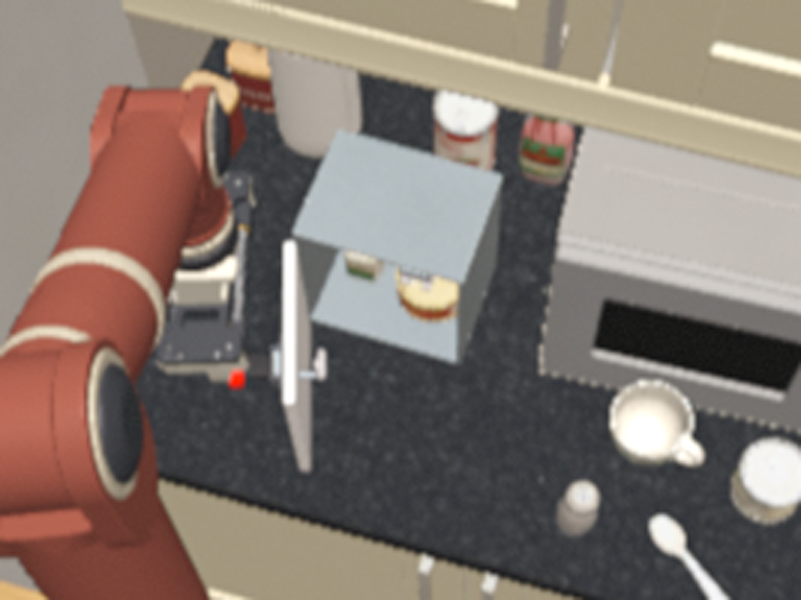

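```bash
python3 -c "
from plant import env
print(env.read_state()['joint_vel'].round(2)); print(env.job_done())"
```

```text
[-0.02  0.03 -0.08  0.03 -0.08  0.02  0.05]
the job is handed in; nothing more can be done
None
```

The locker door is open at roughly 70° and the job is handed in at about 12 s; it reported no verdict.

**What I did:** I pinched the red bar on its two ends with 10 N. I lifted it in roughly 1 mm steps while pulling the door very lightly. The door came free with the paddle at about 0.27 rad, and I never reached the hard stop. With the paddle held there I swung the door along its arc, lowered the bar part-way, opened the jaws and rose clear.

**Forces:** At the wrist they stayed at about 4 N sideways and 7 N vertically. The force on the pawl itself was not measurable.

**Last checks:**
- **Door:** it stood still at about 68–70° after release, judged from the last gripper pose and the pictures.
- **Paddle:** both cameras put the bar where it should be with the paddle dropped, assuming its resting height of 172 mm: about (420, 169) and (418, 176) mm. The paddle angle was not measured directly.
- **Robot:** the gripper hung clear and still, with wrist forces around 1 N.
- **Other things:** the scene camera put all five within about 10 mm of where they started.

**Checks that failed or disagreed:** in the last top view the arm hid the mug, so no mug was found there. The detector also reported the salt shaker at (504, 187) mm, which I took for a false hit, because the pictures show it standing at its old place.

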